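# Load the drilling board and hold it out over the stand's edge

### The job

Press the loose lock cylinder flush into the recess of the wooden drilling board, so that it lies flat on the recess floor. Then slide the board outward along its stand, recess end first, until the line scribed across it is directly over the stand's outer edge, never letting it tip. Finish while still holding the board firmly by hand, flat on the stand and still (let go, it would tip off), and leave the other things on the bench where they lie.

Things in the scene. Friction and masses are not known exactly. Their poses are not given: they have to be found in the camera images.
- stand: fixed stand of dark steel and dark wood, 210 mm long (x) x 100 mm wide (y) x 50 mm tall; origin: centre of its underside on the bench; its +x points outward, to the end over which the board slides (roughly the robot's left); z up. Two steel guide rails, 9 mm wide and 5 mm high, stand on its top along x with 68 mm between them.
- stand_edge (a point): middle of the stand's outer top edge, at the top surface (50 mm above the bench; 105 mm outward of the stand's origin); axes as the stand's
- board: loose board of pale plywood, 220 (x) x 64 (y) x 25 mm, 0.35 kg, between the stand's rails (2 mm play each side); origin: centre of its underside; +x is its recess end, which goes outward; z up. At first that end is 10 to 40 mm past the stand's edge. It slides both ways, no stops. With the line at the edge it tips outward unless its tail is held down with about 4 to 7 N at the post.
- board_recess (a point): centre of the recess floor; the recess is 68 mm long along the board, 38 mm wide and 17 mm deep, open at the top, its floor 8 mm above the board's underside, its centre 62 mm outward of the board's origin. In the middle of each long side the 13 mm thick side wall has a gap 38 mm long, open down to floor level and out to the board's side, for the fingers that hold the cylinder.
- board_line (a point): middle of the dark line, 2.5 mm wide, scribed straight across the board's top and down both its sides, 145 mm from the recess end; this point is on the top face, 25 mm above the underside
- board_post (a point): centre of the square wooden grip post, 24x24 mm and 40 mm tall, sides parallel to the board's, that stands on the board's tail; this point is 20 mm above the board's top and 47 mm behind the line
- cylinder: loose double lock cylinder of brass lying flat on the bench to the robot's right, 33 (x) x 63 (y) x 17 mm (z), 0.2 kg; origin: centre of its underside. Grasp it across the 33 mm at mid-length. It goes in lengthwise along the board, either way round; once home its top is level with the board's.
- bench_vice: fixed bench vice of cast iron, 180 mm tall, between the cylinder and the stand but farther out; origin: middle of its base; the bar handle on its nose reaches 170 mm toward the robot. Not used: carry things in front of it or high over it.
- tin_tray: the small rusty tin tray, 60x90x20 mm: a bystander, to be left where it lies; origin: centre of its underside
- magnifier: the small black eyeglass magnifier, 36 mm wide, 34 mm tall: a bystander, to be left where it lies; origin: centre of its underside
- screwdriver: the screwdriver with the amber handle, 208 mm long: a bystander, to be left where it lies; origin: centre of its underside
- tape: the roll of black tape, 58 mm wide, 18 mm tall: a bystander, to be left where it lies; origin: centre of its underside
- dial_padlock: the round padlock with a dial, lying, 75x46x26 mm: a bystander, to be left where it lies; origin: centre of its underside
- doorknob: the white door knob, 54 mm wide, 58 mm tall: a bystander, to be left where it lies; origin: centre of its underside
Things that resemble listed ones, but are neither listed nor needed, are in the scene too. Leave any orange look-alike of the cylinder alone.

How it is judged:
By the outcome, as a careful person would: the job done as asked, in the order asked, and still so for the second after the job is handed in, while the arm keeps its last pose, push and grip.
It also fails if it takes over 72 s, if anything falls off the work surface, if the arm or the gripper's body presses on something with over 40 N, if the wrist force passes 120 N, or if a joint passes its speed limit or range.

### The arm

A 6-joint arm with a two-finger parallel gripper is mounted at the origin on a cart in front of the work surface, level with it; the furniture and walls round the work are solid. World frame = base frame: x ahead of the robot, y to its left, z up, the work surface at z = 0. Lengths are in m, angles in rad, forces in N, time in s.
With the tool pointing down it reaches from about 0.4 to 0.825 m from the base axis. Payload 7 kg.
Tool frame: the origin (TCP) lies between the finger pads; the fingertips stand 11 mm ahead of it and the grasp point (between the pads) lies 8 mm behind it (arm.tips_ahead is the distance from the TCP to the fingertips, in m); z points along the fingers, x is the direction in which the jaws open and shut, and the axes are right-handed (so a half turn about z gives the same grasp; the last joint's range is limited). The gripper opens to 88 mm and grips with 3 to 60 N. Pads are 19 mm wide; open, the fingers measure 130 mm over their backs; the gripper's body (78 mm by 193 mm) begins 47 mm behind the grasp point.
Start: joints at [-1.033, 0.359, 0.012, 0, -1.224, -0.288], TCP at [0.167, -0.654, 0.238] pointing down, gripper open.
Joint ranges: [-3.07, 3.07], [-1.43, 2.12], [-1.02, 1.25], [-3.03, 1.67], [-3.05, -0], [-3.03, 3.03]. Speed limits (rad/s): [2.39, 2.39, 3.01, 3.14, 3.14, 3.14].

### API

Orientations are given as [roll, pitch, yaw] about the fixed x, y, z axes, in that order (R = Rz(yaw) Ry(pitch) Rx(roll)).
In Python, from station import arm, optics, finder gives the robot as it stands. The module is installed in compiled form; this text tells all that it offers.
- The arm moves only by the tool apply_moves, never from a script. Its argument "increments" is one flat list of numbers, 6 for each row, row after row: the shift along the world's x, y, z in m, then the turn, a rotation vector about the world's x, y, z in rad. In form: [tx, ty, tz, rx, ry, rz, tx, ty, tz, rx, ry, rz, ...]. A call has 1 to 20 rows; each row shifts and turns the pose as measured when the row begins; what a row does not reach is not made up. A row lasts 1/12 s, in which the tool goes at most 41.7 mm and 7.16 degrees, less where a joint would pass 70% of its speed; a pose out of reach is approached as far as the arm can. A call with a gripper value outside its range is refused whole. "hand" is the closure, from 0 (fully open) to 1 (shut), set as the call begins (left out, the last holds). The fingers move at their own pace and stop on an object; "force" is the grip in N (left out, the last holds). Time passes only in rows, so rows that do not move let the fingers close. It gives the time, the measured TCP pose, the force and the opening at its end, in the units of the state.
- arm.get_state(): the state, without advancing time (a new reading comes with each control period).
- optics.grab_frame(name): name is "scene" or "top"; returns the picture (480x640x3 uint8, red, green, blue); there is no depth.
- optics.camera_model(name): a dict with "fx", "fy", "cx", "cy" (pixels), "world_to_cam" (4x4, takes a point from world to camera coordinates). Camera axes: x right, y up, looking along -z (the intrinsics and any distortion apply to the point x, -y, -z); pixel columns grow to the right and rows downward; lengths in m; the calibration is good to about 2 mm. A picture is of the moment at which its call begins. camera_model takes no time and is no camera call.
- arm.job_done(): hands the job in, once; it reports no verdict.
Trained networks look in the newest picture that a camera, given by its name, has taken for a name from the list of things; names that differ only in an ending like _2 or _b are one class to them, and where a whole thing is asked for, a point or a joint stands for the part that bears it (a point fixed in the world has none). Each returns a list of dicts, best first, with "conf" (0 to 1); they miss things now and then, are a little off and sometimes report something else, mostly with a low value. They report only what shows in the picture. A call takes as long as a camera call. They do not tell look-alikes from the thing itself.
- finder.find_in(camera, name): "box" ([left, top, right, bottom] in pixels, round what is visible of it).
- finder.landmark_of(camera, name): "point" ([column, row] in pixels: a listed point, or the origin of a listed thing).
The state is a dict: "t": time; "q": joint angles; "qd": joint speeds; "joint_efforts": joint torques, N m; "eef_pos": TCP position; "ee_rot": TCP orientation; "force": force on the tool from outside, world axes, zero at the start; "moment": the same for the moment, N m; "width": finger opening in m.
Only numpy, scipy, OpenCV 4.12 (cv2) and the standard library are available. Lean on these libraries where they do the work, as an engineer would, in place of code of your own. Each camera call takes 0.05 s, during which the arm holds its last target. There are 200 camera calls.

## Working session

There is one attempt and no reset: what is moved stays moved. The work goes in short steps, Python scripts to look and compute and a tool call to move; the robot and the scene stay as the last step left them, time stands still between calls to the robot, and variables do not carry over. Pictures are saved under pics/ and viewed, about 8 in all and at most 12, crops included, and the job is handed in when it is done.

Besides the shell and the picture viewer there is one more tool, called after ">>>" by a JSON object that holds its "fn" and its "kwargs", one argument or row to a line. apply_moves: Moves the arm, as the interface text tells. Its arguments: {"type":"object","properties":{"increments":{"type":"array"},"hand":{"type":"number"},"force":{"type":"number"}},"required":["increments"]}

```bash
mkdir -p pics
cat > h.py <<'E'
import numpy as np, cv2
from station import arm, optics, finder
def model(c):
    m=optics.camera_model(c); return m,np.array(m["world_to_cam"])
def proj(c,p):
    m,T=model(c); q=T[:3,:3]@np.array(p)+T[:3,3]; 
    return np.array([m["cx"]+m["fx"]*q[0]/-q[2], m["cy"]+m["fy"]*-q[1]/-q[2]])
def ray(c,px,z):
    m,T=model(c); d=np.array([(px[0]-m["cx"])/m["fx"],-(px[1]-m["cy"])/m["fy"],-1.])
    R=T[:3,:3]; o=-R.T@T[:3,3]; d=R.T@d; return o+d*(z-o[2])/d[2]
def save(c,n,crop=None,s=1):
    im=optics.grab_frame(c)[:,:,::-1]
    if crop: l,t,r,b=crop; im=im[t:b,l:r]
    cv2.imwrite("pics/"+n,cv2.resize(im,None,fx=s,fy=s,interpolation=cv2.INTER_CUBIC))
E
python3 - <<'E'
from h import *
print({k:(v if k!="world_to_cam" else np.round(v,3).tolist()) for k,v in optics.camera_model("top").items()})
print({k:(v if k!="world_to_cam" else np.round(v,3).tolist()) for k,v in optics.camera_model("scene").items()})
Z=dict(stand_edge=.05,board_recess=.058,board_line=.075,board_post=.095,cylinder=0,board=.05,stand=0,bench_vice=0,tin_tray=0,magnifier=0,screwdriver=0,tape=0,dial_padlock=0,doorknob=0)
for c in("top","scene"):
    save(c,c+"1.png")
    for n,z in Z.items():
        if c=="scene" and n in("tin_tray","magnifier","screwdriver","tape","dial_padlock","doorknob"): continue
        for d in finder.landmark_of(c,n)[:2]: print(c,n,np.round(d["conf"],2),np.round(d["point"],1),np.round(ray(c,d["point"],z),4))
s=arm.get_state();print(s, arm.tips_ahead)
E
```

```text
{'fx': 445.5275676374479, 'fy': 445.5275676374479, 'cx': 323.6381175844561, 'cy': 239.76736676431923, 'world_to_cam': [[0.0, -1.0, 0.003, -0.039], [0.998, 0.0, 0.067, -0.517], [-0.067, 0.003, 0.998, -1.03], [0.0, 0.0, 0.0, 1.0]]}
{'fx': 614.6661566785137, 'fy': 614.6661566785137, 'cx': 314.7734946857602, 'cy': 249.59889733079964, 'world_to_cam': [[-0.719, -0.695, 0.004, 0.345], [0.462, -0.474, 0.75, -0.315], [-0.519, 0.541, 0.662, -0.964], [0.0, 0.0, 0.0, 1.0]]}
top stand_edge 0.71 [189.8 258.5] [0.4721 0.2654 0.05  ]
top stand_edge 0.64 [202.2 266.4] [0.4542 0.2369 0.05  ]
top board_recess 0.92 [202.3 270.8] [0.4442 0.2344 0.058 ]
top board_line 0.66 [246.8 276.9] [0.4309 0.1314 0.075 ]
top board_post 0.7 [265.5 278.3] [0.4282 0.0876 0.095 ]
top board_post 0.28 [245.2 274.5] [0.4364 0.1315 0.095 ]
top cylinder 0.86 [421.4 260.4] [ 0.469  -0.2714  0.    ]
top cylinder 0.53 [380.9 264.7] [ 0.4587 -0.1747  0.    ]
top board 0.63 [233.8 270.4] [0.4452 0.1652 0.05  ]
top stand 0.7 [243.3 273.3] [0.4382 0.1525 0.    ]
top bench_vice 0.66 [325.4 184.4] [ 0.6519 -0.0426  0.    ]
top bench_v
[... 1057 characters left out ...]
ench_vice 0.76 [266.  246.5] [ 0.6601 -0.0357  0.    ]
{'t': 1.2, 'q': array([-1.03291221e+00,  3.58610775e-01,  1.18916980e-02,  1.81640666e-05,
       -1.22412812e+00, -2.88131004e-01]), 'qd': array([ 0.00015337, -0.00049338,  0.00139982,  0.00058646,  0.00042116,
        0.00052307]), 'joint_efforts': array([-2.76958272e-04, -5.82392371e+01,  2.93311805e+01,  7.00270772e+00,
        1.25951480e-02, -1.19942456e-05]), 'eef_pos': array([ 0.16682095, -0.65402715,  0.23755393]), 'ee_rot': array([-3.14156182e+00, -4.39230736e-05,  1.82055561e+00]), 'force': array([0.23729378, 0.59456354, 0.55660208]), 'moment': array([-0.01835794, -0.02069836,  0.02477536]), 'width': 0.08727258913383625} 0.011
```

View pics/top1.png

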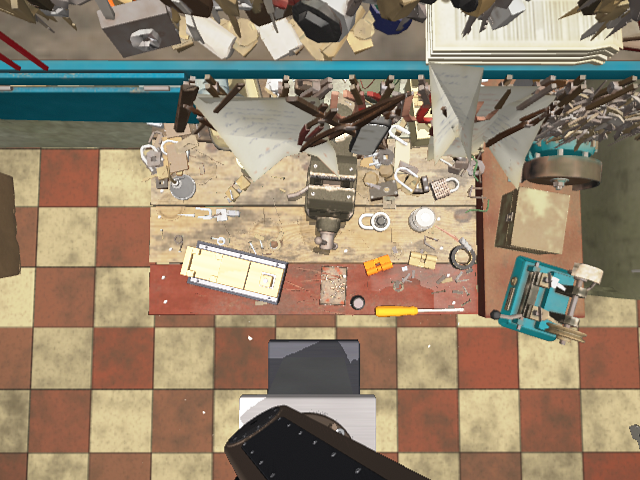

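View pics/scene1.png

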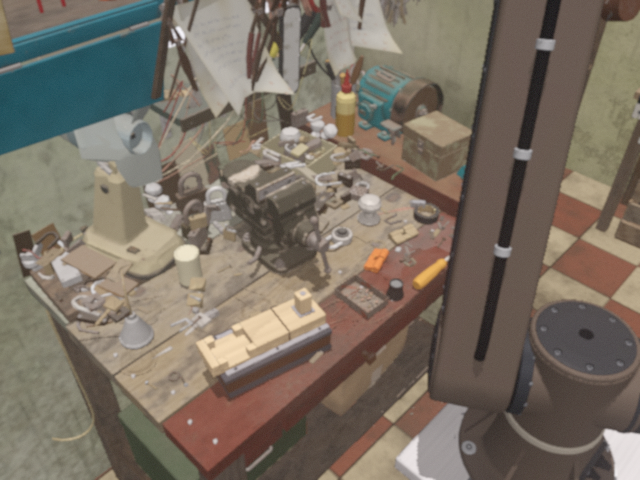

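The top view shows the brass cylinder at about (421,260), the orange look-alike at (378,265), and the board and stand from (180,245) to (287,303) with the post near (266,281). I'll zoom in on both.

Run:
```python
from h import *
im=optics.grab_frame("top")[:,:,::-1]
a=cv2.resize(im[235:310,172:297],None,fx=6,fy=6,interpolation=cv2.INTER_CUBIC)
b=cv2.resize(im[245:275,395:450],None,fx=5,fy=5,interpolation=cv2.INTER_CUBIC)
b2=np.zeros((150,750,3),np.uint8); b2[:,:275]=b
# scene crop of cylinder
optics_s=optics.grab_frame("scene")[:,:,::-1]
c=cv2.resize(optics_s[215:255,375:435],None,fx=3.7,fy=3.7,interpolation=cv2.INTER_CUBIC); b2[:148,300:522]=c
cv2.imwrite("pics/z1.png",np.vstack([a,b2]))
cv2.imwrite("pics/z2.png",cv2.resize(optics_s[280:405,185:340],None,fx=4.5,fy=4.5,interpolation=cv2.INTER_CUBIC))
for n in("cylinder","board"): print(n,[(np.round(d["conf"],2),np.round(d["box"],1)) for d in finder.find_in("top",n)[:3]])
```

```text
cylinder [(np.float64(0.87), array([405.8, 254.6, 436.3, 268.8])), (np.float64(0.34), array([179.2, 247. , 280.4, 298.1]))]
board [(np.float64(0.8), array([181.2, 246.4, 285.5, 299. ]))]
```

View pics/z1.png

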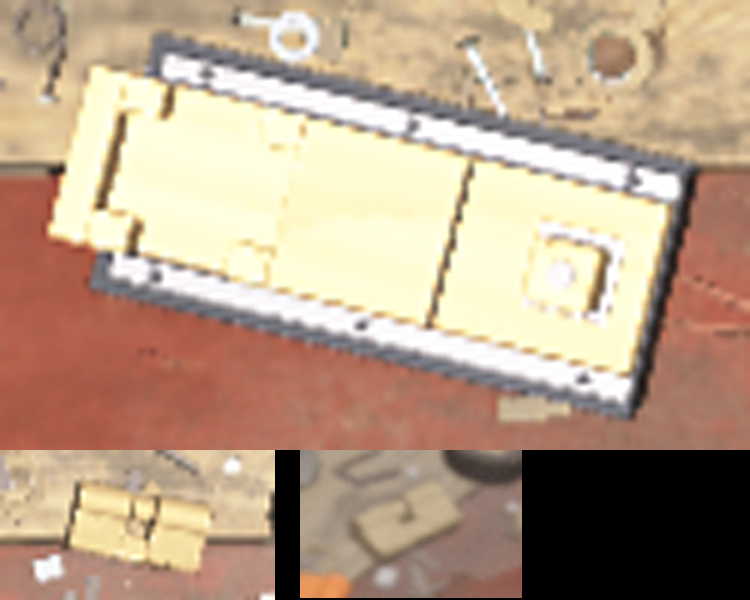

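View pics/z2.png

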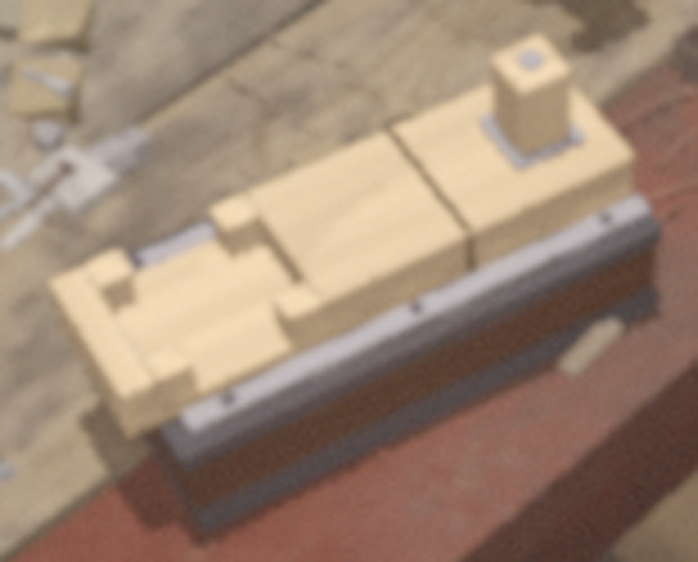

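The zoomed view gives the stand, board, line and cylinder corners. The scribed line runs from (470,160) to (430,325) in the crop, and the recess end is at (95,68) to (50,238). Next I convert these to positions and check them against the known sizes.

Run:
```python
from h import *
def cr(u,v,l,t,s): return (l+(u+.5)/s-.5,t+(v+.5)/s-.5)
A=lambda u,v,z: ray("top",cr(u,v,172,235,6),z)[:2]
def yaw(d): return np.arctan2(d[1],d[0])
P=dict(line=[A(470,160,.075),A(430,325,.075)],front=[A(95,68,.075),A(50,238,.075)],tail=[A(672,200,.075),A(632,375,.075)])
M={k:np.mean(v,0) for k,v in P.items()}
for k,v in P.items(): print(k,np.round(M[k],4),"width",np.linalg.norm(v[0]-v[1]))
d=M["front"]-M["tail"];print("len",np.linalg.norm(d),"yaw",yaw(d),"line-front",np.linalg.norm(M["front"]-M["line"]))
S=[A(160,35,.05),A(95,288,.05),A(632,410,.05),A(695,165,.05)]
print("stand",np.round(S,4).tolist(),[np.linalg.norm(S[i]-S[i-1]) for i in range(4)])
e=(S[0]+S[1])/2; t=(S[2]+S[3])/2; print("edge",e,"yaw",yaw(e-t),"mid",(e+t)/2)
B=lambda u,v: ray("top",cr(u,v,395,245,5),.017)[:2]
C=[B(82,35),B(210,62),B(197,120),B(70,93)]
print("cyl",np.mean(C,0),[np.linalg.norm(C[i]-C[i-1]) for i in range(4)],yaw(C[0]-C[1]),yaw(C[3]-C[2]))
for n,p in dict(line=[*M["line"],.075],edge=[*e,.05],cyl=[*np.mean(C,0),0]).items(): print(n,"scene px",proj("scene",p))
# line in scene: crop (185,280) s4.5
for uv,z in(((390,128),.075),((468,232),.075),((55,285),.075),((135,385),.075)):
    print(uv,np.round(ray("scene",cr(*uv,185,280,4.5),z),4))
```

```text
line [0.4351 0.1319] width 0.062126186348589754
front [0.468  0.2714] width 0.06444857646692338
tail [0.4187 0.0575] width 0.06563571146030481
len 0.21951149479388715 yaw 1.3441773323178872 line-front 0.14329744026649058
stand [[0.5132, 0.247], [0.4176, 0.2696], [0.372, 0.0671], [0.464, 0.0439]] [np.float64(0.20893231384681007), np.float64(0.0981664624358631), np.float64(0.20763341297711024), np.float64(0.09483420969934607)]
edge [0.46541046 0.25831694] yaw 1.3412946772197194 mid [0.44171985 0.15690938]
cyl [ 0.46935192 -0.27029554] [np.float64(0.027854231668989936), np.float64(0.06126257179128617), np.float64(0.027943480715669145), np.float64(0.06069626945789445)] 1.3627821418838315 1.3614834325068055
line scene px [280.54118514 318.89328476]
edge scene px [214.08214408 359.82698823]
cyl scene px [403.26068228 236.04390556]
(390, 128) [0.4655 0.1256 0.075 ]
(468, 232) [0.405  0.1417 0.075 ]
(55, 285) [0.4965 0.2667 0.075 ]
(135, 385) [0.4389 0.2753 0.075 ]
```

Lengths, widths and yaw all agree with the given sizes to within about 2 mm. The stand and board yaw is about 1.343, and the board must travel about 131 mm. I'll move over the cylinder, passing wide of the machines on the right.

>>> {"fn": "apply_moves", "kwargs": {
  "increments": [0.013,0.032,0.014,0,0,0.07,0.013,0.032,0.014,0,0,0.07,0.013,0.032,0.014,0,0,0.07,0.013,0.032,0.014,0,0,0.07,0.013,0.032,0.014,0,0,0.07,0.013,0.032,0.014,0,0,0.07,0.013,0.032,0.014,0,0,0.07,0.013,0.032,0.014,0,0,0.07,0.025,0.0165,-0.01,0,0,0.07,0.025,0.0165,-0.01,0,0,0.07,0.025,0.0165,-0.01,0,0,0.07,0.025,0.0165,-0.01,0,0,0.07,0.025,0.0165,-0.01,0,0,0.07,0.025,0.0165,-0.01,0,0,0.07,0.025,0.0165,-0.01,0,0,0.07,0.025,0.0165,-0.01,0,0,0.07],
  "hand": 0.36,
  "force": 30
}}

```text
t: 2.73
eef_pos: [0.4764, -0.2491, 0.2749]
ee_rot: [-3.14, 0.014, 2.987]
force: [1.2, -0.1, 0.1]
width: 0.0562
```

>>> {"fn": "apply_moves", "kwargs": {
  "increments": [-0.004,-0.011,-0.02,0.001,0.007,-0.027,-0.003,-0.01,-0.02,0.001,0.007,-0.027,0,0,-0.03,0,0,0,0,0,-0.03,0,0,0,0,0,-0.02,0,0,0,0,0,-0.01,0,0,0,0,0,0,0,0,0]
}}

```text
t: 3.32
eef_pos: [0.4747, -0.2659, 0.1383]
ee_rot: [-3.14, 0.001, 2.944]
force: [-0.9, -0.5, 0.4]
width: 0.0561
```

```bash
cat >> h.py <<'E'
from scipy.spatial.transform import Rotation as Ro
def delta(p,yaw):
    s=arm.get_state(); R=Ro.from_euler("xyz",s["ee_rot"]); D=Ro.from_euler("xyz",[np.pi,0,yaw])
    print("t",round(s["t"],2),"pos",np.round(s["eef_pos"],4),"rot",np.round(s["ee_rot"],3),"d",np.round(np.array(p)-s["eef_pos"],4),"rv",np.round((D*R.inv()).as_rotvec(),4),"F",np.round(s["force"],1),"w",round(s["width"],4))
E
python3 -c "
from h import *
delta([.469,-.2705,.0135],2.933)"
```

```text
t 3.32 pos [ 0.4747 -0.2659  0.1383] rot [-3.140e+00  1.000e-03  2.944e+00] d [-0.0057 -0.0046 -0.1248] rv [ 0.0021  0.0005 -0.0108] F [-0.9 -0.5  0.4] w 0.0561
```

>>> {"fn": "apply_moves", "kwargs": {
  "increments": [-0.003,-0.0025,-0.02,0.002,0,-0.006,-0.003,-0.002,-0.02,0,0,-0.005,0,0,-0.02,0,0,0,0,0,-0.02,0,0,0,0,0,-0.015,0,0,0,0,0,-0.01,0,0,0,0,0,-0.005,0,0,0,0,0,0,0,0,0]
}}

```text
t: 3.98
eef_pos: [0.4736, -0.2723, 0.0309]
ee_rot: [-3.14, 0.011, 2.934]
force: [-0.5, 0.5, 0.3]
width: 0.0562
```

```bash
python3 -c "
from h import *
delta([.469,-.2705,.0135],2.933)
save('scene','s2.png',(330,150,500,290),4)
"
```

```text
t 3.98 pos [ 0.4736 -0.2723  0.0309] rot [-3.14   0.011  2.934] d [-0.0046  0.0018 -0.0174] rv [ 0.0038  0.0107 -0.0014] F [-0.5  0.5  0.3] w 0.0562
```

View pics/s2.png

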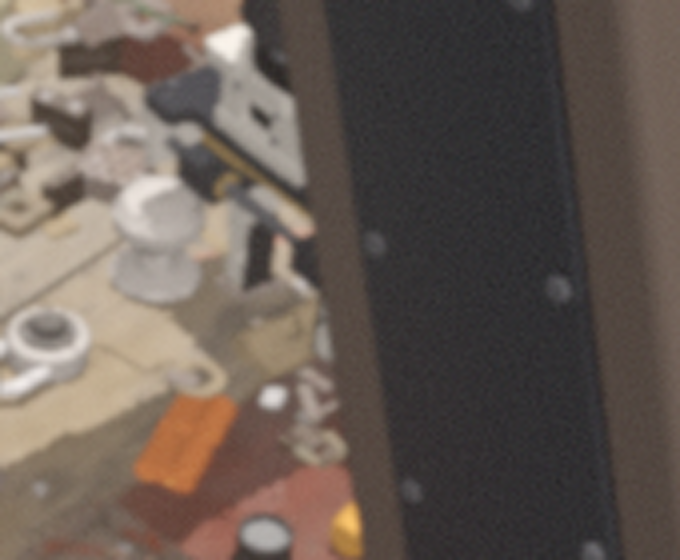

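The crop shows the hand over the brass cylinder at about (280,325), clear of the knob at (160,240) and the orange block at (185,440). I'll correct the offset, lower and close.

>>> {"fn": "apply_moves", "kwargs": {
  "increments": [-0.005,0.0015,-0.007,0.003,0.01,0,0,0,-0.007,0,0,0,0,0,-0.003,0,0,0,0,0,0,0,0,0]
}}

```text
t: 4.37
eef_pos: [0.4707, -0.2712, 0.0161]
ee_rot: [-3.141, 0.006, 2.935]
force: [0.4, 0.0, 0.3]
width: 0.0564
```

```bash
python3 -c "
from h import *
delta([.469,-.2705,.0135],2.933)
"
```

```text
t 4.37 pos [ 0.4707 -0.2712  0.0161] rot [-3.141  0.006  2.935] d [-0.0017  0.0007 -0.0026] rv [ 0.002   0.0057 -0.0021] F [0.4 0.  0.3] w 0.0564
```

>>> {"fn": "apply_moves", "kwargs": {
  "increments": [-0.0015,0.0005,-0.0025,0.002,0.005,-0.002,0,0,0,0,0,0]
}}

```text
t: 4.53
eef_pos: [0.4692, -0.2706, 0.0136]
ee_rot: [3.141, 0.001, 2.933]
force: [0.1, 0.6, -0.8]
width: 0.0563
```

>>> {"fn": "apply_moves", "kwargs": {
  "increments": [0,0,0,0,0,0,0,0,0,0,0,0,0,0,0,0,0,0,0,0,0,0,0,0,0,0,0,0,0,0,0,0,0,0,0,0,0,0,0,0,0,0,0,0,0,0,0,0],
  "hand": 1,
  "force": 40
}}

```text
t: 5.2
eef_pos: [0.4696, -0.2707, 0.0141]
ee_rot: [3.141, 0.001, 2.933]
force: [0.7, -0.2, -1.8]
width: 0.031
```

```bash
python3 -c "
from h import *
delta([.469,-.2705,.0135],2.933)
"
```

```text
t 5.2 pos [ 0.4696 -0.2707  0.0141] rot [3.141e+00 1.000e-03 2.933e+00] d [-0.0006  0.0002 -0.0006] rv [ 0.0001  0.0014 -0.    ] F [ 0.7 -0.2 -1.8] w 0.031
```

>>> {"fn": "apply_moves", "kwargs": {
  "increments": [0,0,0.02,0,0,0,0,0,0.035,0,0,0,0,0,0.04,0,0,0,0,0,0.04,0,0,0,0,0,0.04,0,0,0,0,0,0.04,0,0,0,0,0,0.03,0,0,0,-0.001,0.03,0.01,0,0,0,-0.001,0.037,0,0,0,-0.002,-0.001,0.037,0,0,0,-0.002,-0.001,0.037,0,0,0,-0.002,-0.001,0.037,0,0,0,-0.002,-0.001,0.037,0,0,0,-0.002,-0.001,0.037,0,0,0,-0.002,-0.001,0.037,0,0,0,-0.002,-0.001,0.037,0,0,0,-0.002,-0.001,0.037,0,0,0,-0.002,-0.001,0.037,0,0,0,-0.002,-0.001,0.037,0,0,0,-0.002]
}}

```text
t: 6.78
eef_pos: [0.44, 0.1803, 0.277]
ee_rot: [3.137, -0.012, 2.895]
force: [1.5, -0.1, -2.7]
width: 0.0314
```

```bash
python3 -c "
from h import *
delta([.4572,.2246,.13],2.914)
"
```

```text
t 6.78 pos [0.44   0.1803 0.277 ] rot [ 3.137 -0.012  2.895] d [ 0.0172  0.0443 -0.147 ] rv [-0.0076 -0.0101  0.0187] F [ 1.5 -0.1 -2.7] w 0.0314
```

>>> {"fn": "apply_moves", "kwargs": {
  "increments": [0.006,0.016,-0.01,-0.003,-0.004,0.006,0.006,0.016,-0.025,-0.003,-0.004,0.006,0.004,0.01,-0.03,-0.002,-0.002,0.005,0,0,-0.03,0,0,0,0,0,-0.025,0,0,0,0,0,-0.01,0,0,0,0,0,0,0,0,0]
}}

```text
t: 7.37
eef_pos: [0.4529, 0.2323, 0.1408]
ee_rot: [3.14, -0.0, 2.922]
force: [0.2, 0.3, -2.4]
width: 0.0313
```

```bash
python3 -c "
from h import *
delta([.4572,.2246,.12],2.914)
save('scene','s3.png',(150,220,340,380),4)
"
```

```text
t 7.37 pos [0.4529 0.2323 0.1408] rot [ 3.14  -0.     2.922] d [ 0.0043 -0.0077 -0.0208] rv [-0.002   0.0002 -0.0082] F [ 0.2  0.3 -2.4] w 0.0313
```

View pics/s3.png

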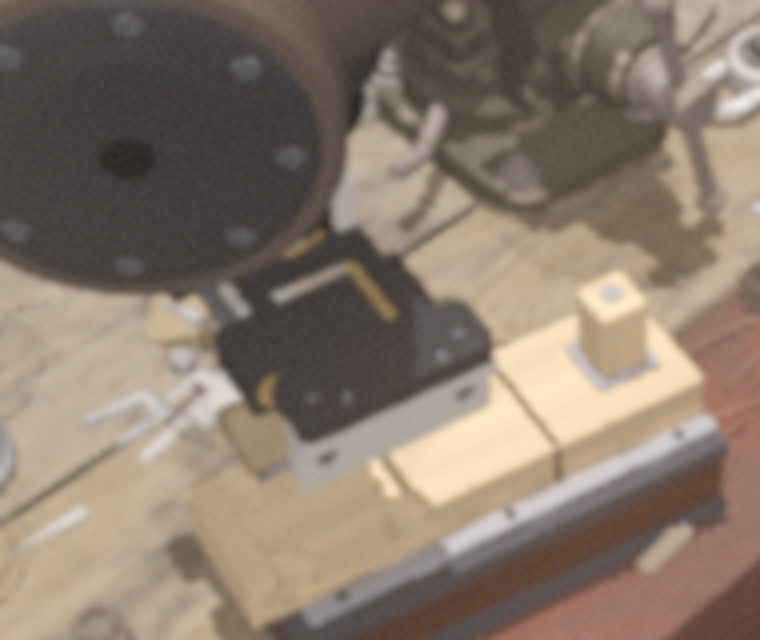

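The hand is above the recess, but the cylinder is mostly hidden behind the gripper body at about (250,440). Every measurement puts the recess within about 2 mm of (0.457, 0.225), so I'll align there and lower carefully.

>>> {"fn": "apply_moves", "kwargs": {
  "increments": [0.002,-0.0035,-0.01,-0.002,0,-0.004,0.0015,-0.003,-0.01,0,0,-0.003,0.001,-0.001,-0.01,0,0,-0.001,0,0,0,0,0,0,0,0,0,0,0,0]
}}

```text
t: 7.83
eef_pos: [0.4599, 0.2248, 0.1124]
ee_rot: [3.137, 0.004, 2.913]
force: [-0.2, 0.9, -2.5]
width: 0.0313
```

```bash
python3 -c "
from h import *
delta([.4572,.2250,.098],2.914)
"
```

```text
t 7.83 pos [0.4599 0.2248 0.1124] rot [3.137 0.004 2.913] d [-0.0027  0.0002 -0.0144] rv [-0.004   0.005   0.0012] F [-0.2  0.9 -2.5] w 0.0313
```

>>> {"fn": "apply_moves", "kwargs": {
  "increments": [-0.002,0,-0.006,-0.004,0.004,0.001,-0.0005,0,-0.006,0,0,0,0,0,-0.002,0,0,0,0,0,0,0,0,0]
}}

```text
t: 8.17
eef_pos: [0.4582, 0.2253, 0.099]
ee_rot: [3.139, 0.003, 2.913]
force: [-0.7, -0.1, -2.4]
width: 0.0311
```

```bash
python3 -c "
from h import *
delta([.4572,.2250,.098],2.914)
"
```

```text
t 8.17 pos [0.4582 0.2253 0.099 ] rot [3.139e+00 3.000e-03 2.913e+00] d [-0.001  -0.0003 -0.001 ] rv [-0.002   0.0031  0.0008] F [-0.7 -0.1 -2.4] w 0.0311
```

>>> {"fn": "apply_moves", "kwargs": {
  "increments": [-0.001,0,-0.004,-0.002,0.003,0.001,0,0,-0.004,0,0,0,0,0,-0.004,0,0,0,0,0,-0.004,0,0,0,0,0,-0.002,0,0,0]
}}

```text
t: 8.58
eef_pos: [0.4575, 0.226, 0.0801]
ee_rot: [3.14, 0.001, 2.915]
force: [-0.2, -0.2, -2.4]
width: 0.0311
```

```bash
python3 -c "
from h import *
delta([.4572,.2250,.0715],2.914)
"
```

```text
t 8.58 pos [0.4575 0.226  0.0801] rot [3.140e+00 1.000e-03 2.915e+00] d [-0.0003 -0.001  -0.0086] rv [-0.0012  0.0012 -0.001 ] F [-0.2 -0.2 -2.4] w 0.0311
```

It is already about 9 mm into the recess with no contact force. Continuing down.

>>> {"fn": "apply_moves", "kwargs": {
  "increments": [0,-0.001,-0.003,0,0,0,0,0,-0.003,0,0,0,0,0,-0.002,0,0,0,0,0,-0.002,0,0,0,0,0,-0.001,0,0,0]
}}

```text
t: 9.0
eef_pos: [0.4575, 0.225, 0.072]
ee_rot: [3.141, 0.002, 2.917]
force: [-3.2, -2.0, 5.0]
width: 0.0314
```

```bash
python3 -c "
from h import *
delta([.4572,.2250,.0715],2.914)
"
```

```text
t 9.0 pos [0.4575 0.225  0.072 ] rot [3.141e+00 2.000e-03 2.917e+00] d [-0.0003  0.     -0.0005] rv [-0.      0.0017 -0.0032] F [-3.2 -2.   5. ] w 0.0314
```

>>> {"fn": "apply_moves", "kwargs": {
  "increments": [0,0,-0.0015,0,0,0,0,0,-0.0015,0,0,0]
}}

```text
t: 9.17
eef_pos: [0.4575, 0.225, 0.0718]
ee_rot: [3.141, 0.003, 2.918]
force: [-8.6, -2.0, 18.8]
width: 0.0309
```

>>> {"fn": "apply_moves", "kwargs": {
  "increments": [0,0,0.0005,0,0,0,0,0,0,0,0,0,0,0,0,0,0,0,0,0,0,0,0,0,0,0,0,0,0,0],
  "hand": 0.5
}}

```text
t: 9.58
eef_pos: [0.4588, 0.226, 0.0739]
ee_rot: [3.138, 0.005, 2.919]
force: [0.3, 0.2, -0.1]
width: 0.0441
```

>>> {"fn": "apply_moves", "kwargs": {
  "increments": [0,0,0.02,0,0,0,0,0,0.03,0,0,0,0,0,0.035,0,0,0,0,0,0.035,0,0,0,-0.003,-0.012,0,0,0,-0.11,-0.003,-0.012,0,0,0,-0.11,-0.003,-0.012,0,0,0,-0.11,-0.003,-0.012,0,0,0,-0.11,-0.003,-0.012,0,0,0,-0.11,-0.003,-0.012,0,0,0,-0.11,-0.003,-0.012,0,0,0,-0.11,-0.003,-0.012,0,0,0,-0.11,-0.003,-0.012,0,0,0,-0.11,-0.003,-0.012,0,0,0,-0.11,-0.003,-0.012,0,0,0,-0.11,-0.001,-0.008,0,0,0,-0.11,0,0,0,0,0,-0.11,0,0,0,0,0,-0.1,0,0,0,0,0,0],
  "hand": 0.3
}}

```text
t: 11.17
eef_pos: [0.4223, 0.0781, 0.1973]
ee_rot: [3.139, 0.003, 1.312]
force: [-0.1, 0.1, 0.1]
width: 0.0614
```

```bash
python3 -c "
from h import *
delta([.4245,.0861,.13],1.343)
a=cv2.resize(optics.grab_frame('top')[235:310,172:297,::-1],None,fx=5,fy=5,interpolation=cv2.INTER_CUBIC)
b=cv2.resize(optics.grab_frame('scene')[295:405,180:305,::-1],None,fx=5,fy=5,interpolation=cv2.INTER_CUBIC)
im=np.vstack([a,b]); cv2.imwrite('pics/z3.png',cv2.resize(im,None,fx=.64,fy=.64))
"
```

```text
t 11.17 pos [0.4223 0.0781 0.1973] rot [3.139e+00 3.000e-03 1.312e+00] d [ 0.0022  0.008  -0.0673] rv [0.0035 0.0019 0.0306] F [-0.1  0.1  0.1] w 0.0614
```

View pics/z3.png

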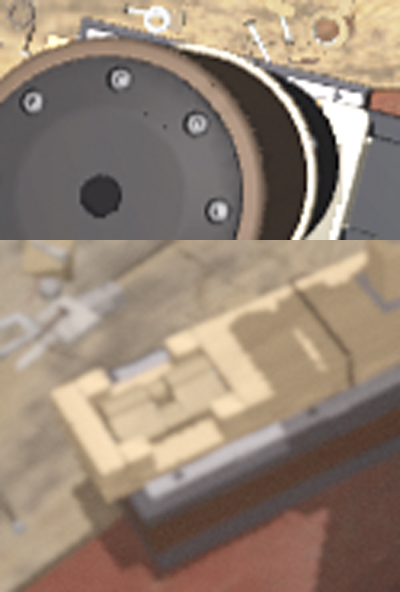

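The cylinder sits flat in the recess, at about (165,395) in the lower half; the top view is blocked by the arm. The contact height of 0.072 matches the recess floor. Next I grip the post across its x faces.

>>> {"fn": "apply_moves", "kwargs": {
  "increments": [0.001,0.004,-0.02,0.0035,0.002,0.015,0.001,0.004,-0.025,0,0,0.015,0,0,-0.02,0,0,0,0,0,-0.02,0,0,0,0,0,-0.01,0,0,0,0,0,-0.005,0,0,0,0,0,0,0,0,0]
}}

```text
t: 11.85
eef_pos: [0.426, 0.0882, 0.0947]
ee_rot: [3.138, -0.003, 1.38]
force: [0.8, -0.4, 1.2]
width: 0.0611
```

```bash
python3 -c "
from h import *
delta([.4245,.0861,.091],1.343)
"
```

```text
t 11.85 pos [0.426  0.0882 0.0947] rot [ 3.138e+00 -3.000e-03  1.380e+00] d [-0.0015 -0.0021 -0.0037] rv [-0.0022  0.0042 -0.0369] F [ 0.8 -0.4  1.2] w 0.0611
```

>>> {"fn": "apply_moves", "kwargs": {
  "increments": [-0.0015,-0.002,-0.003,-0.002,0.004,-0.03,0,0,-0.001,0,0,-0.006,0,0,0,0,0,0]
}}

```text
t: 12.1
eef_pos: [0.4253, 0.0868, 0.0915]
ee_rot: [3.141, -0.001, 1.344]
force: [0.1, -0.1, -0.5]
width: 0.0618
```

```bash
python3 -c "
from h import *
delta([.4245,.0861,.091],1.343)
"
```

```text
t 12.1 pos [0.4253 0.0868 0.0915] rot [ 3.141e+00 -1.000e-03  1.344e+00] d [-0.0008 -0.0007 -0.0005] rv [-0.0005  0.0011 -0.001 ] F [ 0.1 -0.1 -0.5] w 0.0618
```

>>> {"fn": "apply_moves", "kwargs": {
  "increments": [0,0,0,0,0,0,0,0,0,0,0,0,0,0,0,0,0,0,0,0,0,0,0,0,0,0,0,0,0,0,0,0,0,0,0,0,0,0,0,0,0,0,0,0,0,0,0,0,0,0,0,0,0,0],
  "hand": 1,
  "force": 55
}}

```text
t: 12.85
eef_pos: [0.4262, 0.087, 0.0937]
ee_rot: [3.138, -0.003, 1.345]
force: [-0.2, 0.1, 0.3]
width: 0.0234
```

```bash
python3 -c "
from h import *
delta([.4245,.0861,.091],1.343)
s=arm.get_state(); print(np.round(s['moment'],3))
for n,z in (('board_line',.075),('board_recess',.058)):
  for d in finder.landmark_of('scene',n)[:2] if optics.grab_frame('scene') is not None else []: print(n,round(d['conf'],2),d['point'],np.round(ray('scene',d['point'],z),4))
save('scene','q.png',(180,275,340,395),5)
"
```

```text
t 12.85 pos [0.4262 0.087  0.0937] rot [ 3.138e+00 -3.000e-03  1.345e+00] d [-0.0017 -0.0009 -0.0027] rv [-0.0021  0.0043 -0.0023] F [-0.2  0.1  0.3] w 0.0234
[-0.38   0.105  0.012]
board_line 0.84 [281.0, 322.3] [0.4288 0.1368 0.075 ]
board_recess 0.61 [229.5, 350.6] [0.4565 0.2312 0.058 ]
```

View pics/q.png

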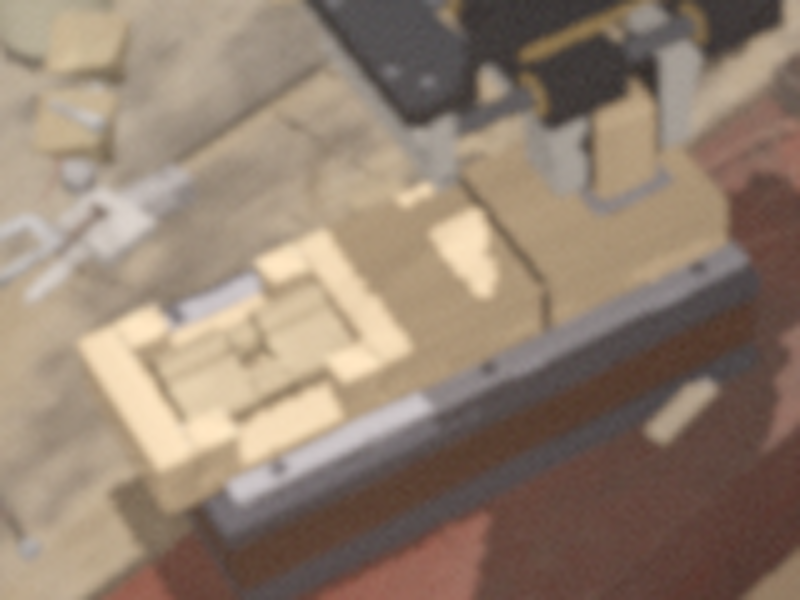

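Grip confirmed: the fingers are closed on the post at about (625,150), the line runs from (465,180) to (545,290), and the cylinder is flat in the recess. The slide to go is about 129 mm along (0.226, 0.974), with slight down-pressure. First a short test.

>>> {"fn": "apply_moves", "kwargs": {
  "increments": [0,0,-0.002,0,0,0,0,0,-0.001,0,0,0,0.0018,0.0078,-0.001,0,0,0,0.0018,0.0078,-0.001,0,0,0,0.0018,0.0078,-0.001,0,0,0]
}}

```text
t: 13.52
eef_pos: [0.4287, 0.1025, 0.0936]
ee_rot: [3.14, 0.011, 1.346]
force: [-3.1, -19.1, 20.8]
width: 0.0242
```

```bash
python3 -c "
from h import *
delta([.4548,.2125,.0937],1.343)
s=arm.get_state(); print(np.round(s['moment'],3))
"
```

```text
t 13.52 pos [0.4287 0.1025 0.0936] rot [3.14  0.011 1.346] d [2.61e-02 1.10e-01 1.00e-04] rv [ 0.0108 -0.0009 -0.0034] F [ -3.1 -19.1  20.8] w 0.0242
[-5.523  0.873 -0.077]
```

>>> {"fn": "apply_moves", "kwargs": {
  "increments": [0.0019,0.0078,-0.0003,0.003,0,0,0.0019,0.0078,-0.0003,0.003,0,0,0.0019,0.0078,-0.0003,0.003,0,0,0.0019,0.0078,-0.0003,0.003,0,0]
}}

```text
t: 13.85
eef_pos: [0.4339, 0.1272, 0.0942]
ee_rot: [-3.138, 0.009, 1.343]
force: [-0.7, -8.9, 7.2]
width: 0.0241
```

```bash
python3 -c "
from h import *
delta([.4548,.2125,.0937],1.343)
s=arm.get_state(); print(np.round(s['moment'],3))
"
```

```text
t 13.85 pos [0.4339 0.1272 0.0942] rot [-3.138  0.009  1.343] d [ 0.0209  0.0853 -0.0005] rv [ 0.0076 -0.0052  0.0002] F [-0.7 -8.9  7.2] w 0.0241
[-2.933  0.011 -0.209]
```

>>> {"fn": "apply_moves", "kwargs": {
  "increments": [0.0021,0.0078,-0.0006,0.002,-0.001,0,0.0021,0.0078,-0.0006,0.002,-0.001,0,0.0021,0.0078,-0.0006,0.002,-0.001,0,0.002,0.0078,-0.0006,0.002,-0.001,0,0.002,0.0078,-0.0006,0.002,0,0,0.002,0.0078,-0.0006,0.002,0,0]
}}

```text
t: 14.35
eef_pos: [0.4422, 0.1616, 0.0945]
ee_rot: [-3.135, 0.016, 1.339]
force: [-4.4, -13.0, 16.7]
width: 0.0233
```

```bash
python3 -c "
from h import *
delta([.4548,.2125,.0937],1.343)
s=arm.get_state(); print(np.round(s['moment'],3))
"
```

```text
t 14.35 pos [0.4422 0.1616 0.0945] rot [-3.135  0.016  1.339] d [ 0.0126  0.0509 -0.0008] rv [ 0.0144 -0.0097  0.0041] F [ -4.4 -13.   16.7] w 0.0233
[-4.217  0.754 -0.133]
```

>>> {"fn": "apply_moves", "kwargs": {
  "increments": [0,0,-0.0003,0.006,-0.003,0,0.0015,0.006,-0.0003,0.005,-0.003,0.001,0.0015,0.006,-0.0003,0.005,-0.003,0.001,0.0015,0.006,-0.0003,0.005,-0.002,0.001,0.0015,0.006,-0.0003,0.005,-0.002,0.001]
}}

```text
t: 14.77
eef_pos: [0.4458, 0.1773, 0.0937]
ee_rot: [-3.139, 0.003, 1.342]
force: [0.3, -17.5, 15.2]
width: 0.0234
```

```bash
python3 -c "
from h import *
delta([.4548,.2125,.0937],1.343)
s=arm.get_state(); print(np.round(s['moment'],3))
save('scene','s5.png',(150,275,350,425),4)
"
```

```text
t 14.77 pos [0.4458 0.1773 0.0937] rot [-3.139e+00  3.000e-03  1.342e+00] d [0.009  0.0352 0.    ] rv [ 0.002  -0.0027  0.0009] F [  0.3 -17.5  15.2] w 0.0234
[-6.318 -0.513 -0.208]
```

View pics/s5.png

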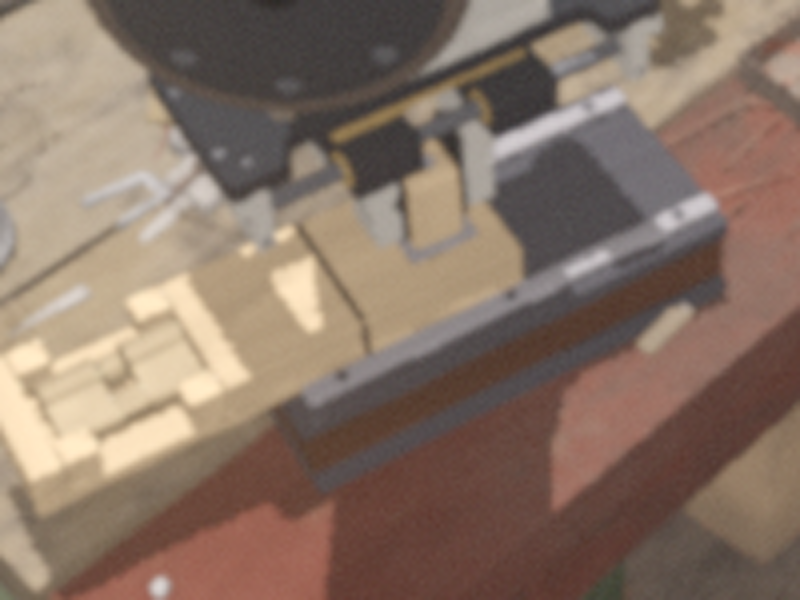

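The board lies flat with the cylinder level in it. The line runs from (300,230) to (362,325) and the stand's outer top corner is near (283,410), so about 36 mm remain.

>>> {"fn": "apply_moves", "kwargs": {
  "increments": [0.0016,0.006,-0.0003,0.004,-0.002,0.001,0.0016,0.006,-0.0003,0.004,-0.002,0.001,0.0016,0.006,-0.0003,0.004,-0.002,0.001,0.0016,0.006,-0.0003,0.004,-0.002,0.001,0.0015,0.006,-0.0003,0.004,-0.002,0.001]
}}

```text
t: 15.23
eef_pos: [0.45, 0.1936, 0.0938]
ee_rot: [-3.14, 0.005, 1.345]
force: [-0.3, -15.0, 13.2]
width: 0.0238
```

```bash
python3 -c "
from h import *
delta([.4548,.2125,.0937],1.343)
"
```

```text
t 15.23 pos [0.45   0.1936 0.0938] rot [-3.14   0.005  1.345] d [ 0.0048  0.0189 -0.0001] rv [ 0.0042 -0.0024 -0.0018] F [ -0.3 -15.   13.2] w 0.0238
```

>>> {"fn": "apply_moves", "kwargs": {
  "increments": [0.0015,0.006,-0.0003,0.004,-0.002,0,0.0015,0.006,-0.0003,0.004,-0.002,0,0.0015,0.006,-0.0003,0.004,-0.002,0,0.0012,0.005,-0.0003,0.004,-0.002,0]
}}

```text
t: 15.57
eef_pos: [0.4526, 0.2045, 0.0941]
ee_rot: [-3.141, 0.009, 1.344]
force: [-0.5, -17.1, 15.0]
width: 0.0234
```

```bash
python3 -c "
from h import *
delta([.4548,.2125,.0937],1.343)
a=cv2.resize(optics.grab_frame('scene')[310:400,180:285,::-1],None,fx=6,fy=6,interpolation=cv2.INTER_CUBIC)
cv2.imwrite('pics/s6.png',a)
for n,z in (('board_line',.075),('stand_edge',.05),('board_recess',.058)):
  for d in finder.landmark_of('scene',n)[:2]: print(n,round(d['conf'],2),np.round(d['point'],1),np.round(ray('scene',d['point'],z),4))
"
```

```text
t 15.57 pos [0.4526 0.2045 0.0941] rot [-3.141  0.009  1.344] d [ 0.0022  0.008  -0.0004] rv [ 0.0086 -0.0029 -0.0008] F [ -0.5 -17.1  15. ] w 0.0234
board_line 0.57 [218.4 347.9] [0.4624 0.2483 0.075 ]
board_recess 0.41 [218.4 348.3] [0.4738 0.2411 0.058 ]
```

View pics/s6.png

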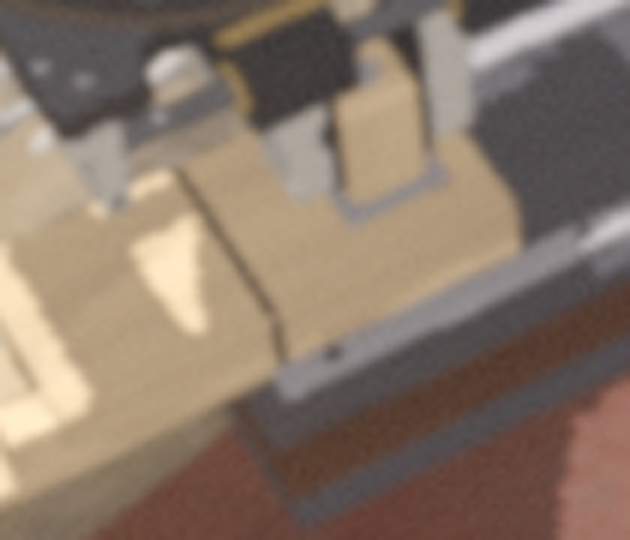

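Run:
```python
from h import *
u=np.array([np.cos(1.3424),np.sin(1.3424)]);n=np.array([-u[1],u[0]])
e=np.array([.4654,.2583])
def c(p,l=180,t=310,s=6): return ((p-np.array([l,t]))+.5)*s-.5
for lat in(-.05,-.034,-.032,0,.032,.05):
    p=e+n*lat; print("edge lat",lat,np.round(c(proj("scene",[*p,.05])),0), "bottom",np.round(c(proj("scene",[*p,.0])),0))
def W(u_,v_,z,l=180,t=310,s=6): return ray("scene",(l+(u_+.5)/s-.5,t+(v_+.5)/s-.5),z)[:2]
for q in((180,170,.075),(275,318,.075)): p=W(*q); print("line",p,(p-e)@u,(p-e)@n)
p=W(284,362,.058);print("side",(p-e)@u,(p-e)@n)
p=W(240,408,.05);print("cross",(p-e)@u,(p-e)@n)
# old crop z2
for q in((168,440),(185,460)): p=W(*q,.05,185,280,4.5);print("old corner",q,(p-e)@u,(p-e)@n)
t=arm.get_state()["eef_pos"][:2]; print("post+47 vs edge",(t+.047*u-e)@u,(t-e)@n)
# predicted line location in crop if exactly at post+47
for lat in(-.032,.032): print("pred line now",np.round(c(proj("scene",[*(t+.047*u+n*(lat-(t-e)@n)),.075])),0))
```

```text
edge lat -0.05 [131. 185.] bottom [151. 295.]
edge lat -0.034 [155. 222.] bottom [174. 331.]
edge lat -0.032 [158. 226.] bottom [177. 336.]
edge lat 0 [207. 301.] bottom [225. 411.]
edge lat 0.032 [258. 379.] bottom [275. 488.]
edge lat 0.05 [288. 425.] bottom [304. 533.]
line [0.48976752 0.24492459] -0.007510871856767239 -0.026763113520560218
line [0.43045811 0.25980767] -0.0064428833017822 0.034375838488807355
side -0.006427235182964505 0.0363651962286039
cross 0.008518227209948595 0.03789793203273965
old corner (168, 440) 0.005097908878986743 0.03963665388468315
old corner (185, 460) 0.003898789602567744 0.0509153837744902
post+47 vs edge -0.00808630658034778 0.00033036261152643486
pred line now [174. 157.]
pred line now [276. 309.]
```

Run:
```python
from h import *
u=np.array([np.cos(1.3424),np.sin(1.3424)]);n=np.array([-u[1],u[0]]);e=np.array([.4654,.2583])
for cam,lats in(("top",(-.047,.047)),("scene",(.046,.049))):
    im=cv2.imread(f"pics/{cam}1.png").astype(np.float32)
    for lat in lats:
        for s0,name in((0,"outer"),(-.21,"inner")):
            ss=np.arange(-.012,.0141,.002)
            pts=np.array([proj(cam,[*(e+n*lat+u*(s0+s)),.05]) for s in ss],np.float32)
            v=cv2.remap(im,pts[:,0][None],pts[:,1][None],cv2.INTER_CUBIC)[0]
            print(cam,lat,name,"px/mm",round(float(np.linalg.norm(pts[-1]-pts[0])/26),2));print("  s mm",np.round(ss*1000).astype(int).tolist());print("  R",v[:,2].astype(int).tolist(),"B",v[:,0].astype(int).tolist())
im=cv2.imread("pics/scene1.png")
# overlay picture: rectified top plane z=.05 of outer end from scene and top
out=[]
for cam in("scene","top"):
    im=cv2.imread(f"pics/{cam}1.png"); S,L=np.meshgrid(np.arange(-.03,.03,.00015),np.arange(-.065,.065,.00025))
    m,T=model(cam); P=np.stack([e[0]+u[0]*S+n[0]*L,e[1]+u[1]*S+n[1]*L,0*S+.05],-1)@T[:3,:3].T+T[:3,3]
    x=(m["cx"]-m["fx"]*P[...,0]/P[...,2]).astype(np.float32); y=(m["cy"]+m["fy"]*P[...,1]/P[...,2]).astype(np.float32)
    r=cv2.remap(im,x,y,cv2.INTER_CUBIC); r[::4,200]=(0,0,255); r[::4,233]=(0,255,0); out.append(r)
cv2.imwrite("pics/rect.png",np.hstack(out)); print(out[0].shape)
```

```text
top -0.047 outer px/mm 0.44
  s mm [-12, -10, -8, -6, -4, -2, 0, 2, 4, 6, 8, 10, 12, 14]
  R [114, 114, 119, 122, 118, 118, 117, 140, 198, 217, 217, 217, 216, 216] B [123, 121, 127, 128, 124, 127, 122, 121, 141, 149, 152, 153, 154, 154]
top -0.047 inner px/mm 0.44
  s mm [-12, -10, -8, -6, -4, -2, 0, 2, 4, 6, 8, 10, 12, 14]
  R [150, 138, 131, 127, 129, 120, 108, 113, 152, 128, 128, 132, 129, 139] B [81, 74, 71, 71, 76, 78, 86, 108, 135, 119, 119, 127, 129, 129]
top 0.047 outer px/mm 0.44
  s mm [-12, -10, -8, -6, -4, -2, 0, 2, 4, 6, 8, 10, 12, 14]
  R [114, 107, 101, 108, 114, 115, 115, 121, 137, 167, 171, 170, 169, 168] B [121, 122, 115, 119, 121, 127, 134, 120, 58, 67, 71, 72, 72, 70]
top 0.047 inner px/mm 0.44
  s mm [-12, -10, -8, -6, -4, -2, 0, 2, 4, 6, 8, 10, 12, 14]
  R [164, 167, 170, 169, 166, 169, 143, 65, 101, 144, 141, 116, 127, 153] B [101, 105, 107, 107, 106, 107, 92, 55, 109, 151, 146, 123, 132, 155]
scene 0.046 outer px/mm 0.61
  s mm [-12, -10, -8, -6, -4, -2, 0, 2, 4, 6, 8, 10, 12, 14]
  R [112, 114, 112, 114, 111, 113, 112, 110, 104, 91, 83, 83, 87, 95] B [105, 108, 106, 108, 104, 106, 106, 105, 97, 78, 56, 54, 62, 59]
scene 0.046 inner px/mm 0.52
  s mm [-12, -10, -8, -6, -4, -2, 0, 2, 4, 6, 8, 10, 12, 14]
  R [142, 143, 144, 142, 141, 143, 146, 148, 146, 136, 123, 116, 109, 110] B [84, 88, 88, 86, 86, 87, 87, 89, 89, 97, 106, 108, 104, 103]
scene 0.049 outer px/mm 0.61
  s mm [-12, -10, -8, -6, -4, -2, 0, 2, 4, 6, 8, 10, 12, 14]
  R [109, 108, 107, 106, 107, 106, 107, 105, 102, 89, 84, 85, 89, 97] B [101, 99, 100, 99, 99, 101, 98, 97, 94, 76, 55, 59, 62, 58]
scene 0.049 inner px/mm 0.52
  s mm [-12, -10, -8, -6, -4, -2, 0, 2, 4, 6, 8, 10, 12, 14]
  R [143, 142, 142, 138, 132, 126, 124, 132, 135, 132, 114, 109, 109, 108] B [84, 86, 86, 84, 80, 76, 77, 81, 87, 97, 98, 104, 104, 103]
(520, 400, 3)
```

View pics/rect.png

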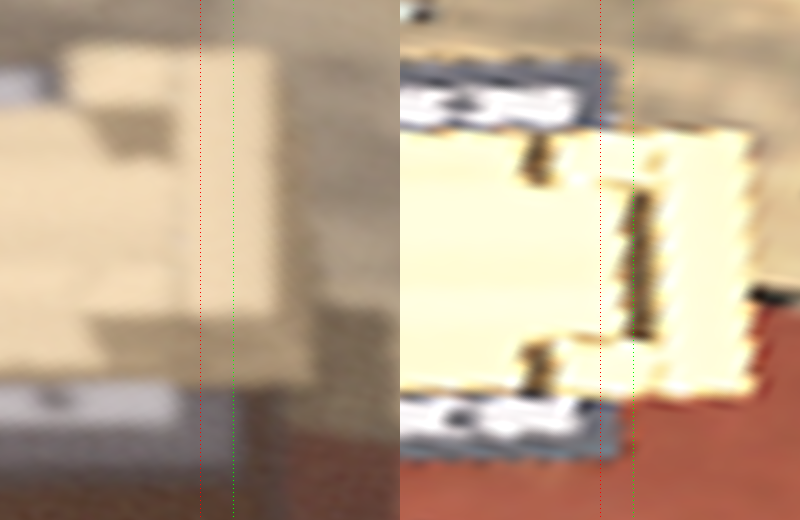

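In the rectified view (red dotted line = my first edge estimate), the stand's real outer edge lies 2.6 mm further out in the top view and about 6 mm further out in the scene view. Comparing line and edge within the same view leaves about 12.8 mm to go, so I'll move most of that and then measure numerically.

>>> {"fn": "apply_moves", "kwargs": {
  "increments": [0.0015,0.006,-0.0003,0.004,-0.002,0,0.0015,0.006,-0.0003,0.004,-0.002,0,0.0013,0.0055,-0.0003,0.004,-0.002,0]
}}

```text
t: 16.02
eef_pos: [0.454, 0.2105, 0.0944]
ee_rot: [-3.141, 0.016, 1.343]
force: [0.7, -17.4, 16.0]
width: 0.0235
```

```bash
cat > line.py <<'E'
from h import *
u=np.array([np.cos(1.3424),np.sin(1.3424)]);n=np.array([-u[1],u[0]]);e=np.array([.4654,.2583])
t=arm.get_state()["eef_pos"][:2]; delta([t[0],t[1],.0937],1.343); print("post-based line s mm (grip frame)",round(1000*((t+.047*u-e)@u),2))
def prof(im,lat,z,c):
    ss=c+np.arange(-.012,.0121,.00025)
    p=np.array([proj("scene",[*(e+n*lat+u*s),z]) for s in ss],np.float32)
    v=cv2.remap(im,p[:,0][None],p[:,1][None],cv2.INTER_CUBIC)[0].mean(-1)
    w=np.clip(np.median(v)-v-8,0,None); return round(1000*float((w*ss).sum()/(w.sum()+1e-9)),2),round(float(w.max()))
im0=cv2.imread("pics/scene1.png").astype(np.float32); im=optics.grab_frame("scene")[:,:,::-1].astype(np.float32)
lats=[-.02,-.01,0,.01,.02,.028]
c=(t+.047*u-e)@u+.002
print("initial",[prof(im0,l,.075,-.1285) for l in lats]); print("now",[prof(im,l,.075,c) for l in lats],"side",[prof(im,.032,z,c) for z in(.062,.066,.07)])
def edge(im,lat,z=.05):
    ss=np.arange(-.004,.0141,.00025); p=np.array([proj("scene",[*(e+n*lat+u*s),z]) for s in ss],np.float32)
    v=cv2.remap(im,p[:,0][None],p[:,1][None],cv2.INTER_CUBIC)[0][:,0]; g=np.gradient(cv2.GaussianBlur(v[None],(0,0),4)[0]); w=np.clip(-g,0,None)**2
    return round(1000*float((w*ss).sum()/w.sum()),2)
print("edge initial",[edge(im0,l) for l in(.044,.046,.048)],"now",[edge(im,l) for l in(.044,.046,.048)])
E
python3 line.py
```

```text
t 16.02 pos [0.454  0.2105 0.0944] rot [-3.141  0.016  1.343] d [ 0.      0.     -0.0007] rv [ 0.0153 -0.0045 -0.0002] F [  0.7 -17.4  16. ] w 0.0235
post-based line s mm (grip frame) -2.18
initial [(-128.36, 46), (-128.15, 46), (-127.95, 50), (-127.68, 53), (-128.08, 49), (-127.72, 48)]
now [(-0.9, 37), (-0.85, 38), (-1.0, 34), (-0.74, 32), (-0.61, 36), (-0.63, 40)] side [(-1.43, 37), (-1.56, 33), (-1.32, 21)]
edge initial [5.65, 5.81, 5.79] now [3.71, 6.39, 5.89]
```

>>> {"fn": "apply_moves", "kwargs": {
  "increments": [0.0014,0.006,-0.0003,0.009,-0.003,0,0.0014,0.006,-0.0003,0.008,-0.003,0,0.0008,0.0035,-0.0003,0.006,-0.002,0]
}}

```text
t: 16.32
eef_pos: [0.4552, 0.2157, 0.0941]
ee_rot: [-3.14, 0.011, 1.343]
force: [-0.3, -14.8, 14.9]
width: 0.0234
```

```bash
cat >> line.py <<'E'
T=cv2.imread("pics/top1.png").astype(np.float32)
def tp(lat,z,ss):
    p=np.array([proj("top",[*(e+n*lat+u*s),z]) for s in ss],np.float32)
    return cv2.remap(T,p[:,0][None],p[:,1][None],cv2.INTER_LINEAR)[0].mean(-1)
ss=-.131+np.arange(-.01,.0101,.00025); L=[]
for l in np.arange(-.025,.026,.005):
    v=tp(l,.075,ss); w=np.clip(np.median(v)-v-15,0,None); L.append(1000*(w*ss).sum()/w.sum())
ss=np.arange(-.006,.0101,.00025); E=[]
for l in(-.049,-.047,-.045,.045,.047,.049):
    p=np.array([proj("top",[*(e+n*l+u*s),.05]) for s in ss],np.float32)
    v=cv2.remap(T,p[:,0][None],p[:,1][None],cv2.INTER_LINEAR)[0]; r=v[:,2]-v[:,0]; E.append(1000*ss[np.argmax(r>(r[0]+r[-1])/2)])
print("top initial line",round(np.mean(L),2),np.round(np.std(L),2),"edge",np.round(E,1))
E
python3 line.py
```

```text
t 16.32 pos [0.4552 0.2157 0.0941] rot [-3.14   0.011  1.343] d [ 0.      0.     -0.0004] rv [ 0.01   -0.0036 -0.0001] F [ -0.3 -14.8  14.9] w 0.0234
post-based line s mm (grip frame) 3.23
initial [(-128.36, 46), (-128.15, 46), (-127.95, 50), (-127.68, 53), (-128.08, 49), (-127.72, 48)]
now [(4.63, 36), (4.4, 37), (4.87, 38), (4.82, 37), (5.0, 39), (5.04, 40)] side [(4.16, 33), (3.92, 33), (3.89, 22)]
edge initial [5.65, 5.81, 5.79] now [2.96, 6.24, 5.88]Traceback (most recent call last):
  File "line.py", line 27, in <module>
    p=np.array([proj("top",[*(e+n*l+u*s),.05]) for s in ss],np.float32)
                ~~~~^^^^^^^^^^^^^^^^^^^^^^^^^^
  File "h.py", line 6, in proj
    m,T=model(c); q=T[:3,:3]@np.array(p)+T[:3,3];
        ~~~~~^^^
  File "h.py", line 4, in model
    m=optics.camera_model(c); return m,np.array(m["world_to_cam"])
ValueError: time passes only in moves, steps and waits
```

```bash
sed -i 's/^def model/from functools import lru_cache\n@lru_cache\ndef model/' h.py; python3 line.py | tail -5
```

```text
post-based line s mm (grip frame) 3.26
initial [(-128.36, 46), (-128.15, 46), (-127.95, 50), (-127.68, 53), (-128.08, 49), (-127.72, 48)]
now [(4.61, 38), (4.37, 38), (4.7, 40), (4.83, 38), (4.99, 41), (5.0, 38)] side [(4.11, 37), (3.92, 33), (4.03, 23)]
edge initial [5.65, 5.81, 5.79] now [3.95, 5.45, 6.17]
top initial line -130.11 0.36 edge [1.8 2.5 2.3 3.3 3.3 2.5]
```

Top-view data says the line is on the edge now, while scene data says 1.0 to 1.8 mm short. I'll nudge about 0.7 mm, then settle with light down-pressure.

>>> {"fn": "apply_moves", "kwargs": {
  "increments": [0.0006,0.0028,-0.0003,0.006,-0.002,0,0,0,-0.0006,0.003,-0.001,0,0,0,-0.0006,0,0,0,0,0,-0.0006,0,0,0]
}}

```text
t: 16.75
eef_pos: [0.4554, 0.2152, 0.0938]
ee_rot: [-3.141, 0.005, 1.343]
force: [-3.4, -1.6, 9.9]
width: 0.0236
```

```bash
python3 line.py | head -4;  python3 line.py | head -4
```

```text
t 16.75 pos [0.4554 0.2152 0.0938] rot [-3.141  0.005  1.343] d [ 0.      0.     -0.0001] rv [ 0.0049 -0.0014 -0.    ] F [-3.4 -1.6  9.9] w 0.0236
post-based line s mm (grip frame) 2.78
initial [(-128.36, 46), (-128.15, 46), (-127.95, 50), (-127.68, 53), (-128.08, 49), (-127.72, 48)]
now [(4.45, 32), (3.89, 32), (4.56, 43), (4.56, 40), (4.39, 40), (4.46, 37)] side [(3.95, 35), (3.73, 33), (3.76, 22)]
t 16.8 pos [0.4554 0.2152 0.0938] rot [-3.141  0.005  1.343] d [ 0.      0.     -0.0001] rv [ 0.0049 -0.0013 -0.0002] F [-4.  -2.   9.4] w 0.0239
post-based line s mm (grip frame) 2.78
initial [(-128.36, 46), (-128.15, 46), (-127.95, 50), (-127.68, 53), (-128.08, 49), (-127.72, 48)]
now [(4.42, 31), (3.8, 31), (4.57, 42), (4.51, 39), (4.37, 40), (4.49, 34)] side [(3.95, 36), (3.8, 32), (3.6, 23)]
```

>>> {"fn": "apply_moves", "kwargs": {
  "increments": [0.0011,0.0045,-0.0003,0.004,-0.001,0,0.0009,0.0036,-0.0003,0.005,-0.002,0,0.0002,0.0008,-0.0006,0.003,-0.001,0,0,0,-0.0006,0,0,0,0,0,-0.0006,0,0,0]
}}

```text
t: 17.27
eef_pos: [0.4561, 0.2183, 0.0938]
ee_rot: [-3.142, 0.003, 1.344]
force: [-4.0, -1.6, 9.8]
width: 0.0235
```

```bash
python3 line.py | head -5
```

```text
t 17.27 pos [0.4561 0.2183 0.0938] rot [-3.142e+00  3.000e-03  1.344e+00] d [ 0.      0.     -0.0001] rv [ 0.003  -0.0007 -0.0012] F [-4.  -1.6  9.8] w 0.0235
post-based line s mm (grip frame) 5.89
initial [(-128.36, 46), (-128.15, 46), (-127.95, 50), (-127.68, 53), (-128.08, 49), (-127.72, 48)]
now [(7.41, 32), (7.05, 29), (7.62, 39), (7.81, 41), (7.69, 37), (7.63, 36)] side [(7.12, 35), (7.14, 33), (7.13, 20)]
edge initial [5.65, 5.81, 5.79] now [4.65, 5.72, 6.6]
```

It overshot by about 2 mm, so I'll back up slightly.

>>> {"fn": "apply_moves", "kwargs": {
  "increments": [-0.001,-0.0042,-0.0003,0,0,0,-0.0006,-0.0024,-0.0004,-0.002,0,0,0,0,-0.0006,0,0,0,0,0,-0.0006,0,0,0]
}}

```text
t: 17.65
eef_pos: [0.4556, 0.214, 0.0937]
ee_rot: [3.139, 0.0, 1.346]
force: [-3.7, 0.2, 10.3]
width: 0.0234
```

```bash
python3 line.py | head -5
```

```text
t 17.65 pos [0.4556 0.214  0.0937] rot [3.139 0.    1.346] d [0. 0. 0.] rv [ 0.0007  0.003  -0.0032] F [-3.7  0.2 10.3] w 0.0234
post-based line s mm (grip frame) 1.64
initial [(-128.36, 46), (-128.15, 46), (-127.95, 50), (-127.68, 53), (-128.08, 49), (-127.72, 48)]
now [(3.37, 37), (2.07, 20), (3.02, 29), (3.52, 37), (3.58, 35), (3.59, 41)] side [(2.82, 36), (3.04, 32), (3.01, 20)]
edge initial [5.65, 5.81, 5.79] now [3.91, 5.76, 6.13]
```

>>> {"fn": "apply_moves", "kwargs": {
  "increments": [0.0008,0.0036,-0.0003,0.002,0,0,0.0006,0.0026,-0.0003,0.003,-0.001,0,0,0,-0.0006,0.001,0,0,0,0,-0.0006,0,0,0]
}}

```text
t: 18.03
eef_pos: [0.4558, 0.215, 0.0937]
ee_rot: [3.14, 0.003, 1.347]
force: [-6.4, 1.2, 11.0]
width: 0.0239
```

```bash
python3 line.py | head -5
```

```text
t 18.03 pos [0.4558 0.215  0.0937] rot [3.140e+00 3.000e-03 1.347e+00] d [ 0.  0. -0.] rv [ 0.0032  0.0013 -0.0039] F [-6.4  1.2 11. ] w 0.0239
post-based line s mm (grip frame) 2.66
initial [(-128.36, 46), (-128.15, 46), (-127.95, 50), (-127.68, 53), (-128.08, 49), (-127.72, 48)]
now [(4.56, 34), (3.24, 22), (4.49, 38), (4.41, 38), (4.34, 39), (4.37, 38)] side [(3.94, 36), (3.62, 32), (3.64, 24)]
edge initial [5.65, 5.81, 5.79] now [3.64, 5.87, 6.06]
```

>>> {"fn": "apply_moves", "kwargs": {
  "increments": [0.0004,0.0036,-0.0003,0.002,0,-0.003,0.0003,0.0026,-0.0003,0.003,-0.001,-0.001,-0.0002,0,-0.0006,0.001,0,0,0,0,-0.0006,0,0,0]
}}

```text
t: 18.42
eef_pos: [0.4557, 0.2163, 0.0938]
ee_rot: [3.14, 0.005, 1.344]
force: [-6.8, 1.6, 12.1]
width: 0.0233
```

```bash
python3 line.py | head -5
```

```text
t 18.42 pos [0.4557 0.2163 0.0938] rot [3.14  0.005 1.344] d [ 0.      0.     -0.0001] rv [ 0.005   0.0008 -0.0005] F [-6.8  1.6 12.1] w 0.0233
post-based line s mm (grip frame) 3.91
initial [(-128.36, 46), (-128.15, 46), (-127.95, 50), (-127.68, 53), (-128.08, 49), (-127.72, 48)]
now [(5.61, 38), (4.71, 26), (5.53, 37), (5.67, 35), (5.63, 35), (5.82, 40)] side [(5.22, 32), (5.19, 32), (5.05, 16)]
edge initial [5.65, 5.81, 5.79] now [3.64, 5.85, 6.53]
```

Scene data says the line is 0.2 to 0.6 mm short of the edge and top data says 0.9 mm past it, so it is centred between the two. I'll hold still and take a final look.

>>> {"fn": "apply_moves", "kwargs": {
  "increments": [0,0,-0.0006,0,0,0,0,0,-0.0006,0,0,0,0,0,-0.0006,0,0,0]
}}

```text
t: 18.72
eef_pos: [0.4556, 0.2163, 0.0937]
ee_rot: [3.139, 0.004, 1.344]
force: [-3.6, -0.7, 10.1]
width: 0.0236
```

```bash
python3 line.py | head -4; python3 -c "
from h import *
save('scene','fin.png',(120,280,320,430),4); print(np.abs(arm.get_state()['qd']).max())"
```

```text
t 18.72 pos [0.4556 0.2163 0.0937] rot [3.139 0.004 1.344] d [ 0.  0. -0.] rv [ 0.0045  0.0016 -0.0014] F [-3.6 -0.7 10.1] w 0.0236
post-based line s mm (grip frame) 3.91
initial [(-128.36, 46), (-128.15, 46), (-127.95, 50), (-127.68, 53), (-128.08, 49), (-127.72, 48)]
now [(5.54, 38), (4.74, 27), (5.4, 38), (5.76, 33), (5.85, 39), (5.85, 41)] side [(5.05, 30), (5.23, 32), (5.03, 15)]
0.001728125890639454
```

View pics/fin.png

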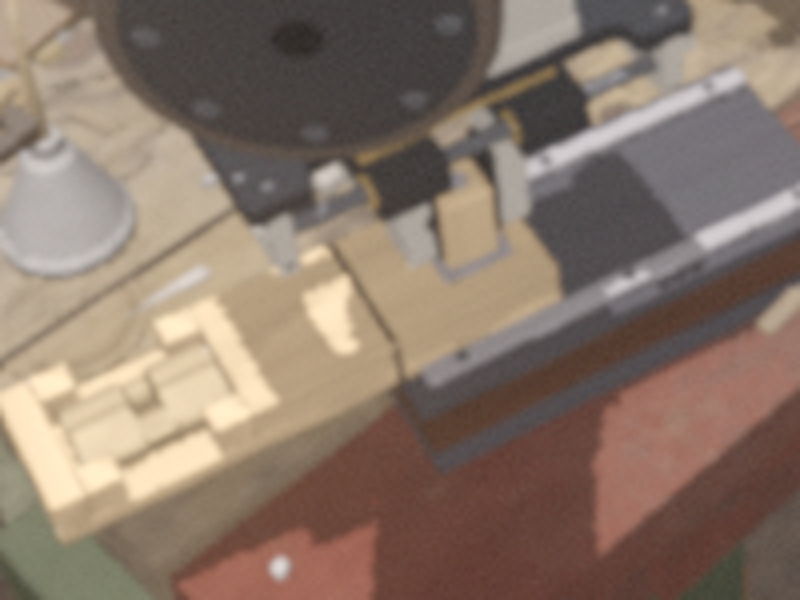

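The final picture shows the cylinder flat in the recess at about (140,405). The side line at about (400,355) drops straight onto the stand's outer top corner at about (400,385), and the post is held at about (465,210). The arm is still, pressing down with about 10 N, so I'm handing it in.

```bash
python3 -c "
from station import arm
print(arm.job_done())"
```

```text
the job is handed in; nothing more can be done
None
```

The cylinder is pressed flat onto the recess floor, and the board is out with its scribed line over the stand's outer edge. I handed the job in at about 18.7 s, with the board still held by its post.

- **Cylinder:** I pressed it home with about 19 N. The height at contact matched the recess floor to within about 0.5 mm, and the pictures show it lying flat.
- **Line position:** In the scene camera the line is 0 to 0.7 mm short of the edge. Working from the initial top picture, it is about 0.9 mm past. The two cameras disagree by 1 to 2 mm, so I set the line between them.
- **Slide:** On the final approach the board overshot by about 2 mm. I drew it back about 4 mm and brought it forward again.
- **Tipping:** The hand leaned by up to about 0.016 rad while sliding, but it pressed down with at least 7 N at every check. The pictures I took showed the board flat.
- **Hold:** At hand-in the arm was still, pressing down with about 10 N, with the grip set to 55 N.
- **Other things on the bench:** I carried the cylinder high past the vice and planned the moves to clear the rest. I did not take a last overall picture to confirm that every bystander stayed put.

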